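# Strip a converter module: tight cover off the hooked chassis, then its top board

### The job

Open the converter module that stands in the grey cradle: slide it fully back against the cradle's rear stop so that its four mounting ears are under the hooks, then draw its tight sheet-metal cover straight up without the chassis coming along, and stand the cover, open side down, in the tray's large compartment. Then lift the small board with the finned heat sink off the main board, leaving the main board lying in the chassis and the chassis hooked in the cradle, and set it, heat sink up, in the tray's small compartment beside the relay. Set both parts down flat and gently rather than dropping them, and leave the other things on the bench alone.

Things in the scene. Friction and masses are not known exactly. Their poses are not given: they have to be found in the camera images.
- cradle: Fixed grey-painted metal cradle 170 x 100 x 18 mm. Origin: centre of its underside; x runs along its channel, from the open end near the robot to the rear stop. Floor at z = 6 mm. Guide bars (inner faces y = +-37.5 mm, top z = 12 mm) guide the module's ears along x with 1.5 mm play a side. At the start the module stands in it, in line, 25 to 48 mm short of the stop, no ear under a hook.
- rear_stop (a point): Where the chassis origin stands when the module is fully back: on the cradle floor, 27 mm to the +x side of the cradle's origin (50 mm ahead of the stop's face); axes as the cradle's. The four dark steel hooks lie 30 to 50 mm either way along x from here, reach in to y = +-30.5 mm, undersides 6 mm over the floor, each with a lead-in lip sloping up for 7 mm on its -x side.
- chassis: Inner part of the module, about 0.26 kg: base plate 100 x 54 x 4 mm (x, y, z), at its corners four ears 20 mm long reaching to y = +-36 mm; deck 75 x 47 mm, top at z = 14 mm; black terminal strip at the -x end outside the cover. Copper spring fingers on the deck's long sides grip the cover with about 9 to 13 N, so unhooked it comes up with the cover; they let go 9 mm up. Origin: centre of underside.
- cover: Outer part of the module, about 0.1 kg: plain steel cover with vent slots, 82 x 54 x 50 mm (x, y, z), walls 2 mm, open below. Stands on the chassis's base plate round the deck with 1.5 mm play, its top 54 mm over the chassis's underside. Grip it across its 54 mm width. Origin: centre of its open lower rim, z to its closed top. It clears the boards after rising 40 mm.
- main_board: Loose green board under the cover, 62 x 40 x 3 mm, on the chassis's deck between low lugs with 1.5 mm play. Carries a black choke 40 x 18 mm, its top 8 mm over the board's underside, centred at x = +5 mm, and two small capacitors (11 mm high) at x = -26 mm. Origin: centre of its underside, 14 mm over the chassis's underside.
- control_board: Loose board, about 30 g, on the main board: green, 50 x 34 x 3 mm, on black strips 6 mm high that straddle the choke with 1.5 mm play; on top an aluminium finned heat sink 30 x 20 mm (x, y), 16 mm high; 25 mm high in all. Grip the heat sink across its 20 mm. Origin: centre of its feet, 3 mm over the main board's underside and 5 mm to its +x side; z up to the heat sink.
- tray: Fixed black plastic tray 190 x 130 mm (x, y), rim 16 mm high, floor 3 mm thick. A 13 mm high partition at x = -19.5 mm divides it into a large compartment away from the robot (inside x = -18 to 92 mm, y = +-62 mm) and a small one near the robot (inside x = -92 to -21 mm, y = +-62 mm). Origin: centre of its underside.
- large_compartment (a point): Centre of the floor of the tray's large compartment, axes as the tray's.
- small_compartment (a point): Free place on the floor of the tray's small compartment, 18 mm to the -y side of its centre line; axes as the tray's.
- relay: Blue relay 13 x 29 x 26 mm standing in the +y end of the tray's small compartment; leave it there. Origin: centre of its underside.
- screwdriver: Small screwdriver with blue handle, 151 mm long, 13 mm high, lying in front of the cradle. Origin: centre of its underside. Bystander.
- tweezers_a: Black tweezers 129 mm long, 9 mm high, lying in front of the tray. Bystander.
- cutters: Flush cutters with red grips, 120 mm long, lying near the bench's front edge. Bystander.
- screw_jar: Jar with black lid, 43 mm wide, 46 mm high, behind the work. Bystander.
- solder_spool: Spool of solder, 56 mm wide, 36 mm high, behind the work. Bystander.
- flux_bottle: Small amber bottle, 36 mm wide, 92 mm high, behind the work. Bystander.

How it is judged (in metres and radians):
On the way, in this order (a step that is already met when the one before it is completed fails the run):
1. the module, cover on, is slid back against the rear stop with its ears under the hooks (x of chassis in the frame of cradle above 0.022 m and z of chassis in the frame of cradle below 0.01 m and z of cover in the frame of chassis below 0.008 m), for 0.2 s.
2. the cover is drawn off and clear above the chassis, which stays hooked (x of chassis in the frame of cradle above 0.022 m and z of chassis in the frame of cradle below 0.01 m and z of cover in the frame of chassis above 0.045 m), for 0.1 s.
3. the cover stands in the tray's large compartment, let go (x of cover in the frame of tray between 0.005 and 0.069 m and y of cover in the frame of tray between -0.05 and 0.05 m and z of cover in the frame of tray below 0.007 m and angle between cover's own z axis and vertical below 0.1 rad and contact force between cover and the fingers below 0.05 N), for 0.2 s.
4. the control board is lifted clear of the main board (z of control_board in the frame of main_board above 0.02 m and z of main_board in the frame of chassis below 0.018 m and horizontal distance between main_board and chassis below 0.006 m), for 0.1 s.
At the end, for the whole second after the job is handed in: Cover open side down (0.10 rad) on the floor of the large compartment; control board heat sink up (0.12 rad) on the floor of the small one; chassis on the cradle floor within 5 mm of the rear stop; main board on the deck (4 mm in height, 6 mm sideways); all let go and at rest (x of chassis in the frame of cradle above 0.022 m and z of chassis in the frame of cradle below 0.01 m and z of main_board in the frame of chassis below 0.018 m and horizontal distance between main_board and chassis below 0.006 m and x of cover in the frame of tray between 0.005 and 0.069 m and y of cover in the frame of tray between -0.05 and 0.05 m and z of each of cover, control_board in the frame of tray below 0.007 m and angle between cover's own z axis and vertical below 0.1 rad and x of control_board in the frame of tray between -0.08 and -0.034 m and y of control_board in the frame of tray between -0.05 and 0.05 m and angle between control_board's own z axis and vertical below 0.12 rad and linear speed of each of chassis, main_board, cover, control_board below 0.02 m/s and angular speed of each of chassis, main_board, cover, control_board below 0.2 rad/s); the robot touches nothing.
It fails at once if the chassis is lifted more than 10 mm off the cradle's floor or tipped by more than 0.2 rad (z of chassis in the frame of cradle above 0.016 m or angle between chassis's own z axis and vertical above 0.2 rad).
It fails at once if the main board is dragged out of its place in the chassis (10 mm up or sideways) (z of main_board in the frame of chassis above 0.024 m or horizontal distance between main_board and chassis above 0.01 m).
It fails at once if the cover or the control board is dropped (falls freely faster than 0.7 m/s, about 25 mm) ((linear speed of cover above 0.7 m/s and contact force between cover and the fingers below 0.05 N) or (linear speed of control_board above 0.7 m/s and contact force between control_board and the fingers below 0.05 N)).
It fails at once if a bystander is pushed or lifted more than 30 mm (distance of any of relay, screwdriver, tweezers_a, cutters, screw_jar, solder_spool, flux_bottle from where it was at the start of the episode above 0.03 m).
It also fails if it takes over 58 s, if anything falls off the work surface, if the arm or the gripper's body presses on something with over 40 N, if the wrist force passes 120 N, or if a joint passes its speed limit or range.

### The arm

A 6-joint arm with a two-finger parallel gripper is mounted at the origin on a cart in front of the work surface, level with it; the furniture and walls round the work are solid. World frame = base frame: x ahead of the robot, y to its left, z up, the work surface at z = 0. Lengths are in m, angles in degrees, forces in N, time in s.
With the tool pointing down it reaches from about 0.25 to 0.725 m from the base axis. Payload 9.7 kg.
Tool frame: the origin (TCP) lies midway between the tips of the shut fingers; the grasp point (between the pads) lies 19 mm behind it (bot.pinch_z is the distance from the TCP to the grasp point, in m); z points along the fingers, y is the direction in which the jaws open and shut (so a half turn about z gives the same grasp; the last joint's range is limited). The gripper opens to 85 mm and grips with 20 to 120 N. Pads are 22 mm wide; open, the fingers measure 114 mm over their backs; the gripper's body (76 mm by 85 mm) begins 54 mm behind the grasp point. The pads swing forward as they close: fully open they stand 13 mm farther back than shut.
Start: joints at [76.146, 4.979, 10.078, 95.1, 0, 90], TCP at [0.132, 0.534, 0.231] pointing down, gripper open.
Joint ranges: [-179.16, 179.16], [-48.56, 103.87], [-65.8, 70.77], [-126.05, 130.52], [-82.76, 87.17], [-180, 180]. Speed limits (degrees/s): [127.2, 127.2, 147.25, 180, 180, 180].

### API

Orientations are given as [roll, pitch, yaw] about the fixed x, y, z axes, in that order (R = Rz(yaw) Ry(pitch) Rx(roll)).
In Python, from workcell import bot, imaging gives the robot as it stands.
- The arm moves only by the tool servo_tool, never from a script. Its argument "moves" is a list that holds one entry, the list of rows, each a list of 7 numbers: the turn, a rotation vector about the tool's x, y, z in rad, then the shift along the tool's x, y, z in cm, then the finger opening in cm, from 0 to 8.54. A call has 1 to 12 rows; each row shifts and turns the pose as measured when the row begins, along the tool's axes as they then stand; what a row does not reach is not made up. A row lasts 1/12 s, in which the tool goes at most 41.7 mm and 7.16 degrees, less where a joint would pass 70% of its speed; a pose out of reach is approached as far as the arm can. A call is refused whole if a number of a shift passes 4.17 or a number of a turn 0.125, either way. A call with a gripper value outside its range is refused whole. The fingers move at their own pace and stop on an object; "force" is the grip in N (left out, the last holds). Time passes only in rows, so rows that do not move let the fingers close. It gives the time, the measured TCP pose, the force and the opening at its end, in the units of the state.
- bot.get_obs(): the state, without advancing time (a new reading comes with each control period).
- imaging.camera(name): name is "scene" or "side" or "wrist"; returns the picture (420x560x3 uint8, blue, green, red); there is no depth.
- imaging.calibration(name): a dict with "fx", "fy", "cx", "cy" (pixels), "camera_from_world" (4x4, takes a point from world to camera coordinates). Camera axes: x right, y down, z forward; pixel columns grow to the right and rows downward; lengths in m; the calibration is good to about 2 mm. The wrist camera is an equidistant fisheye: a pixel r from the principal point sees the ray r / f radians off the axis. A picture is of the moment at which its call begins: read the wrist's pose just before it. calibration takes no time and is no camera call; for the wrist camera it gives the pose at the moment of the call.
- bot.job_done(): hands the job in, once; it reports no verdict.
The state is a dict: "time": time; "q": joint angles; "qd": joint speeds; "joint_efforts": joint torques, N m; "ee_pos": TCP position; "tcp_rot": TCP orientation; "wrist_force": force on the tool from outside, world axes, zero at the start; "torque": the same for the moment, N m; "opening": finger opening in m.
Only numpy, scipy, OpenCV 4.12 (cv2) and the standard library are available. Lean on these libraries where they do the work, as an engineer would, in place of code of your own. Each camera call takes 0.05 s, during which the arm holds its last target.

## Working session

There is one attempt and no reset: what is moved stays moved. The work goes in short steps, Python scripts to look and compute and a tool call to move; the robot and the scene stay as the last step left them, time stands still between calls to the robot, and variables do not carry over. Pictures are saved under pics/ and viewed, and the job is handed in when it is done.

Besides the shell and the picture viewer there is one more tool, called after "Emit:" by a JSON object that holds its "method" and its "body". servo_tool: Moves the arm, as the interface text tells. Its arguments: {"type":"object","properties":{"moves":{"type":"array","items":{"type":"array","items":{"type":"array","items":{"type":"number"}}}},"force":{"type":"number"}},"required":["moves"]}

```bash
mkdir -p pics; ls
python3 - <<'E'
from workcell import bot, imaging
import cv2,numpy as np
o=bot.get_obs();print(o['time'],o['ee_pos'],o['tcp_rot'],o['opening'],bot.pinch_z)
for n in ['scene','side']:
    cv2.imwrite(f'pics/{n}0.png',imaging.camera(n))
    c=imaging.calibration(n);print(n,c['fx'],c['cx'],c['cy'],np.round(c['camera_from_world'],3).tolist())
print(bot.get_obs()['time'])
cv2.imwrite('pics/wrist0.png',imaging.camera('wrist'));c=imaging.calibration('wrist');print({k:v for k,v in c.items()})
E
```

```text
pics
0.0 [0.13165121 0.53380108 0.23058064] [-1.79925090e+02 -4.82869442e-04  1.66147528e+02] 0.08545386396960662 0.0187
scene 510.8262701858472 270.7477331541025 212.1296947913242 [[0.89, -0.456, -0.017, -0.473], [-0.226, -0.41, -0.884, 0.157], [0.396, 0.79, -0.468, 0.953], [0.0, 0.0, 0.0, 1.0]]
side 484.2787727320194 285.33432841574813 210.97622909417615 [[1.0, 0.028, 0.001, -0.518], [0.019, -0.674, -0.739, 0.0], [-0.02, 0.738, -0.674, 1.373], [0.0, 0.0, 0.0, 1.0]]
0.1
{'fx': 325.19226210127806, 'fy': 325.19226210127806, 'cx': 282.7406543813769, 'cy': 211.93004816456119, 'camera_from_world': array([[ 2.38662291e-01,  9.71102211e-01, -8.97720694e-04,
        -5.48609310e-01],
       [ 9.34137570e-01, -2.29324876e-01,  2.73490588e-01,
        -3.47578790e-02],
       [ 2.65381445e-01, -6.61104849e-02, -9.61874260e-01,
         3.79058560e-01],
       [ 0.00000000e+00,  0.00000000e+00,  0.00000000e+00,
         1.00000000e+00]])}
```

View pics/scene0.png

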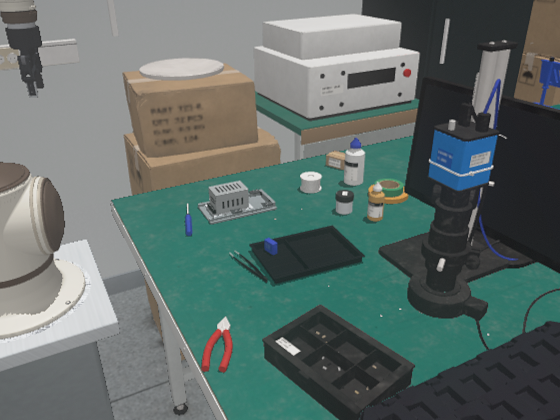

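View pics/side0.png

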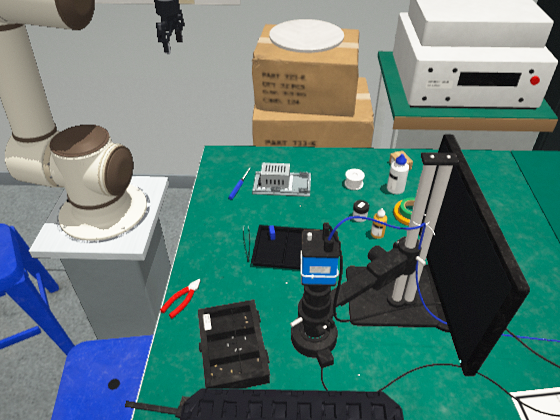

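View pics/wrist0.png

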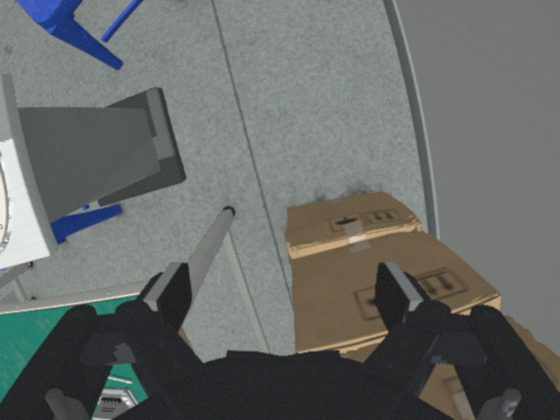

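The scene picture shows the module and cradle at about (232,200), the tray at about (305,253), and the screwdriver at (188,220). In the side picture the cradle is at (281,182) and the tray at (290,248). I'll zoom in on both.

```bash
cat > h.py <<'E'
import cv2,numpy as np
def ray(cal,px,py,fish=False):
    T=np.array(cal['camera_from_world']);R=T[:3,:3];t=T[:3,3]
    x=(px-cal['cx'])/cal['fx'];y=(py-cal['cy'])/cal['fy']
    if fish:
        r=np.hypot(x,y);d=np.array([np.sin(r)*x/max(r,1e-9),np.sin(r)*y/max(r,1e-9),np.cos(r)])
    else: d=np.array([x,y,1.])
    return -R.T@t, R.T@d
def onz(cal,px,py,z,fish=False):
    o,d=ray(cal,px,py,fish);return o+d*(z-o[2])/d[2]
E
python3 - <<'E'
import cv2
a=cv2.imread('pics/scene0.png');b=cv2.imread('pics/side0.png')
cv2.imwrite('pics/sc_a.png',cv2.resize(a[170:290,170:380],None,fx=3.8,fy=3.8,interpolation=cv2.INTER_CUBIC)[:600,:800])
cv2.imwrite('pics/sd_a.png',cv2.resize(b[150:280,220:420],None,fx=4,fy=4,interpolation=cv2.INTER_CUBIC))
E
```

```text
(no output)
```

View pics/sc_a.png

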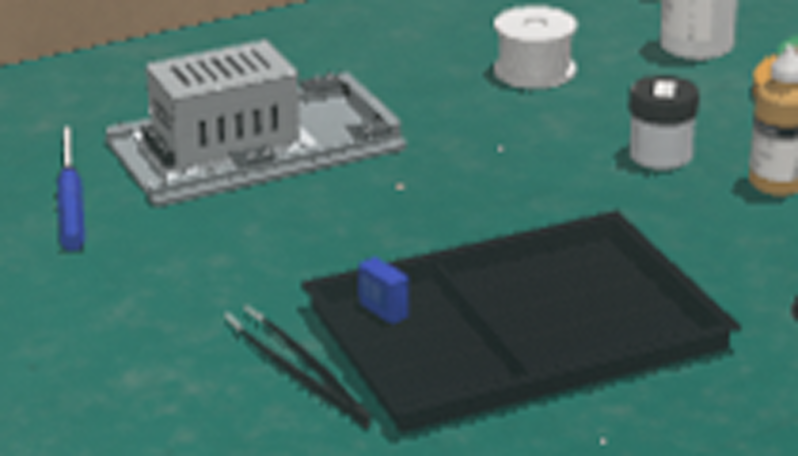

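View pics/sd_a.png

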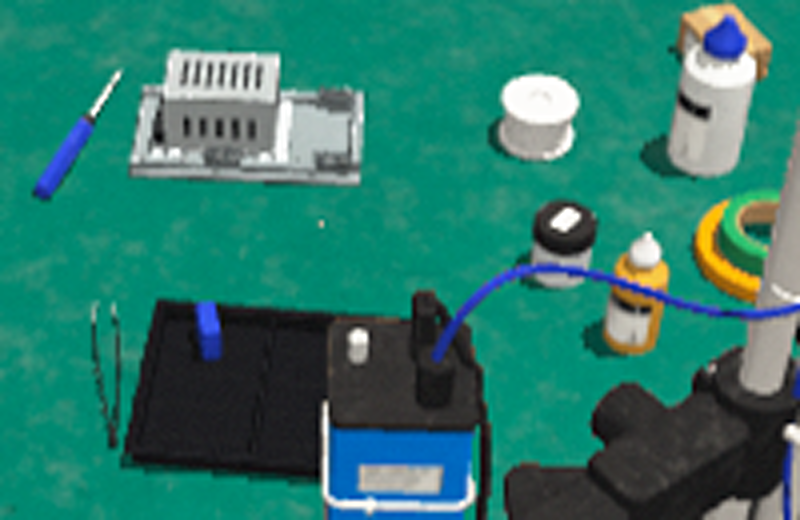

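Run:
```python
from h import *
from workcell import imaging
sc=imaging.calibration('scene');sd=imaging.calibration('side')
S=lambda x,y,z:np.round(onz(sc,170+x/3.8,170+y/3.8,z),4)[:2]
D=lambda x,y,z:np.round(onz(sd,220+x/4,150+y/4,z),4)[:2]
print('cover top'); 
a=[S(*p,.060) for p in [(149,66),(267,41),(299,75),(176,100)]];print(a,np.mean(a,0))
a=[D(*p,.060) for p in [(172,52),(280,54),(278,97),(165,92)]];print(a,np.mean(a,0))
print('cradle bottom');print([S(*p,0) for p in [(153,204),(405,151)]],[D(*p,0) for p in [(130,178),(360,185)]])
print('tray rim');a=[S(*p,.016) for p in [(303,285),(619,212),(740,326),(400,424)]];print(a,np.mean(a,0))
print([D(*p,.016) for p in [(157,300),(125,460)]])
print('relay',S(384,268,.026),D(208,308,.026))
print('screwdriver',S(67,127,.006),S(70,250,.0),D(120,72,.006),D(42,195,.006))
print('tweez',[S(*p,.004) for p in [(228,315),(250,308),(368,425)]])
```

```text
cover top
[array([0.4453, 0.1513]), array([0.5259, 0.1498]), array([0.5223, 0.0933]), array([0.4421, 0.0976])] [0.4839 0.123 ]
[array([0.4468, 0.1591]), array([0.5271, 0.1589]), array([0.5268, 0.1072]), array([0.4447, 0.1107])] [0.48635  0.133975]
cradle bottom
[array([0.418 , 0.0858]), array([0.5853, 0.073 ])] [array([0.4187, 0.0843]), array([0.5879, 0.0812])]
tray rim
[array([ 0.448 , -0.0679]), array([ 0.6451, -0.0829]), array([ 0.6335, -0.2164]), array([ 0.4347, -0.2088])] [ 0.540325 -0.144   ]
[array([ 0.449 , -0.0606]), array([ 0.4388, -0.2038])]
relay [ 0.4881 -0.088 ] [ 0.4844 -0.0776]
screwdriver [0.4026 0.1997] [0.355  0.0573] [0.4017 0.2042] [0.3572 0.0565]
tweez [array([ 0.4064, -0.0586]), array([ 0.4199, -0.0578]), array([ 0.4278, -0.187 ])]
```

Emit:
{"method": "servo_tool", "body": {"moves": [[[0,0,-0.09,-2.8,-2.7,0,8.5],[0,0,-0.08,-2.8,-2.7,0,8.5],[0,0,0,-2.7,-2.9,0,8.5],[0,0,0,-2.7,-2.9,0,8.5],[0,0,0,-2.7,-2.9,0,8.5],[0,0,0,-2.7,-2.9,0,8.5],[0,0,0,-2.7,-2.9,0,8.5],[0,0,0,-2.7,-2.9,0,8.5],[0,0,0,-2.7,-2.9,0,8.5],[0,0,0,-2.7,-2.9,0,8.5],[0,0,0,-2.7,-2.9,0,8.5],[0,0,0,-2.7,-2.9,0,8.5]]]}}

```text
time: 1.15
ee_pos: [0.4333, 0.1514, 0.2266]
tcp_rot: [-179.7, -0.1, 177.1]
wrist_force: [0.5, 1.1, -0.6]
opening: 0.0849
```

Good tracking. Next a wrist view.

Emit:
{"method": "servo_tool", "body": {"moves": [[[0,0,0,0,-1.5,0,8.5],[0,0,0,0,-1.0,0,8.5],[0,0,0,0,0,0,8.5]]]}}

```text
time: 1.4
ee_pos: [0.4356, 0.119, 0.2252]
tcp_rot: [-179.6, -0.2, 176.6]
wrist_force: [-0.3, 0.7, -1.0]
opening: 0.0851
```

Run:
```python
from h import *
from workcell import imaging,bot
import pickle
o=bot.get_obs();c=imaging.calibration('wrist');im=imaging.camera('wrist')
print(o['ee_pos'],o['tcp_rot'],o['q'])
pickle.dump(c,open('pics/w1.pkl','wb'));cv2.imwrite('pics/w1.png',im)
```

```text
[0.43561844 0.11896851 0.22521314] [-179.57322872   -0.18705149  176.58375725] [15.49168789 -8.22922729 -3.50260728 95.04187358 -0.3431293  18.90817799]
```

View pics/w1.png

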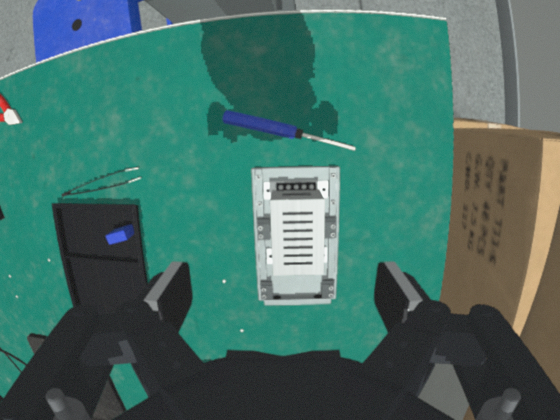

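The wrist view has everything: cradle at about columns 250–340, rows 167–303, module inside; tray at left (55–145, 200–300+), screwdriver at (290,130). I'll zoom in.

Run:
```python
import cv2
a=cv2.imread('pics/w1.png')
cv2.imwrite('pics/w1a.png',cv2.resize(a[160:310,240:350],None,fx=4,fy=4,interpolation=cv2.INTER_CUBIC))
cv2.imwrite('pics/w1b.png',cv2.resize(a[150:360,40:200],None,fx=2.8,fy=2.8,interpolation=cv2.INTER_CUBIC))
```

```text
(no output)
```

View pics/w1a.png

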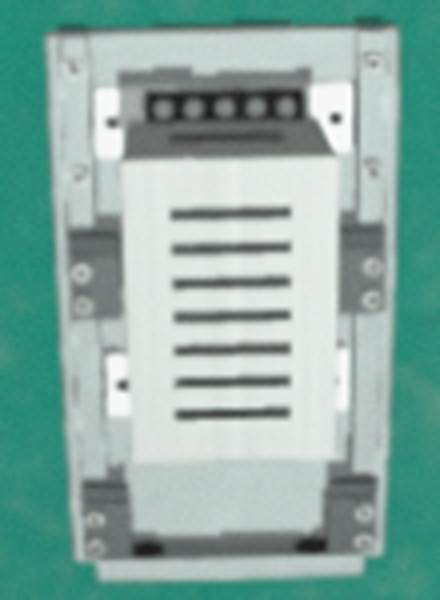

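View pics/w1b.png

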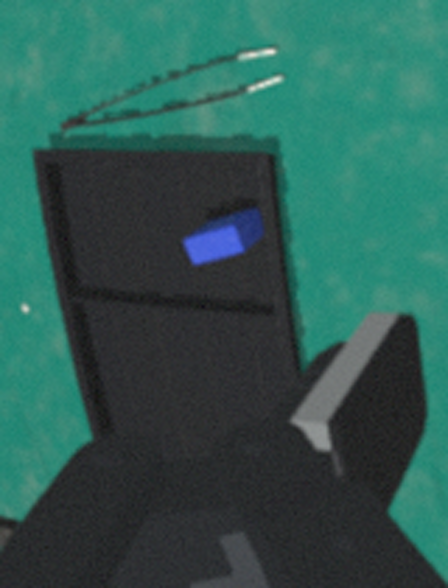

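Run:
```python
from h import *
import pickle
c=pickle.load(open('pics/w1.pkl','rb'))
W=lambda x,y,z:np.round(onz(c,240+(x+.5)/4-.5,160+(y+.5)/4-.5,z,True),4)[:2]
P=lambda x,y,z:np.round(onz(c,40+x/2.8,150+y/2.8,z,True),4)[:2]
an=lambda a,b:np.degrees(np.arctan2(*(b-a)[::-1]))
q=[W(*p,.060) for p in [(120,158),(336,153),(347,461),(130,464)]];print('cover',q,np.mean(q,0),an(q[0],q[3]),an(q[1],q[2]),an(q[0],q[1])-90)
for z in (0.006,.012):
  q=[W(*p,z) for p in [(47,37),(397,29),(364,573),(98,580)]];print('cradle',z,q,an(q[0],q[1])+90,np.mean(q,0))
q=[W(*p,.012) for p in [(72,270+0),(372,268)]];print(q,an(*q))
q=[W(*p,.008) for p in [(112,122),(335,118),(122,385),(335,381)]];print('ear holes',q)
q=[P(*p,.016) for p in [(35,151),(275,153)]];print('tray front rim',q,an(*q))
q=[P(*p,.013) for p in [(75,293),(272,309)]];print('partition',q,an(*q))
q=[P(*p,.016) for p in [(275,153),(300,360)]];print('tray left rim',q,an(*q))
q=[P(*p,.026) for p in [(182,242),(238,226),(246,253),(195,265)]];print('relay',np.mean(q,0))
```

```text
cover [array([0.438 , 0.1041]), array([0.4397, 0.1568]), array([0.5235, 0.1582]), array([0.5208, 0.1008])] [0.4805   0.129975] -2.2823195233051146 0.9571196878596662 -1.8476102659945752
cradle 0.006 [array([0.4145, 0.0825]), array([0.4176, 0.1813]), array([0.5931, 0.1698]), array([0.5902, 0.0833])] 178.20284753259403 [0.50385  0.129225]
cradle 0.012 [array([0.4137, 0.0832]), array([0.4167, 0.1803]), array([0.5893, 0.169 ]), array([0.5865, 0.084 ])] 178.2303534760046 [0.50155  0.129125]
[array([0.4817, 0.0848]), array([0.4861, 0.1717])] 87.10142320071833
ear holes [array([0.4396, 0.0993]), array([0.442 , 0.1625]), array([0.5203, 0.0964]), array([0.5228, 0.1607])]
tray front rim [array([ 0.435 , -0.1966]), array([ 0.445 , -0.0579])] 85.87622126575081
partition [array([ 0.5103, -0.1945]), array([ 0.519 , -0.0765])] 85.78327972019794
tray left rim [array([ 0.445 , -0.0579]), array([ 0.5438, -0.0661])] -4.744443909734756
relay [ 0.4831   -0.092075]
```

Emit:
{"method": "servo_tool", "body": {"moves": [[[-0.0075,-0.003,-0.024,-1.5,0.4,3,8.5],[0,0,0,-1.5,0.4,3,8.5],[0,0,0,-1.3,0.3,3,8.5],[0,0,0,0,0,1.5,8.5],[0,0,0,0,0,0,8.5]]]}}

```text
time: 1.87
ee_pos: [0.4807, 0.1332, 0.1182]
tcp_rot: [179.8, 0.3, 178.2]
wrist_force: [-0.2, -0.7, 0.3]
opening: 0.0851
```

```bash
cat > look.py <<'E'
import sys,pickle
from h import *
from workcell import imaging,bot
n=sys.argv[1];cam=sys.argv[2] if len(sys.argv)>2 else 'wrist'
o=bot.get_obs();c=imaging.calibration(cam);im=imaging.camera(cam)
print(o['time'],np.round(o['ee_pos'],4),np.round(o['tcp_rot'],2),o['wrist_force'],o['opening'])
pickle.dump(c,open(f'pics/{n}.pkl','wb'));cv2.imwrite(f'pics/{n}.png',im)
E
python3 look.py w2
```

```text
1.8667 [0.4807 0.1332 0.1182] [179.79   0.27 178.18] [-0.24558938 -0.65298129  0.2623189 ] 0.08506775040508018
```

View pics/w2.png

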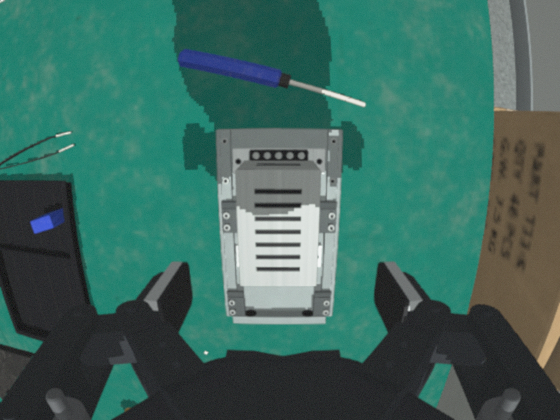

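Run:
```python
from h import *
import pickle
a=cv2.imread('pics/w2.png');cv2.imwrite('pics/w2a.png',cv2.resize(a[120:330,200:360],None,fx=2.8,fy=2.8,interpolation=cv2.INTER_CUBIC))
```

```text
(no output)
```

View pics/w2a.png

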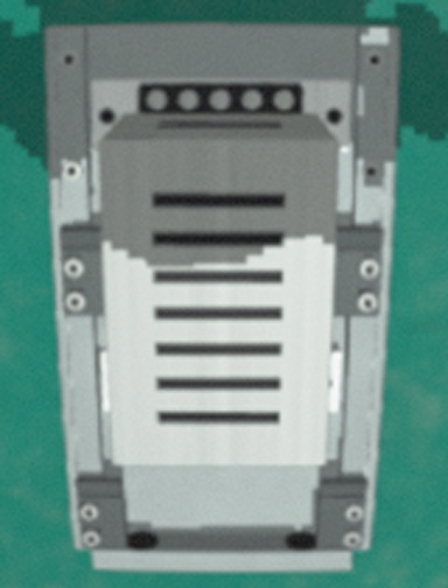

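Run:
```python
from h import *
import pickle
c=pickle.load(open('pics/w2.pkl','rb'))
W=lambda x,y,z:np.round(onz(c,200+x/2.8,120+y/2.8,z,True),4)[:2]
q=np.array([W(*p,.060) for p in [(101,140),(338,140),(324,464),(114,465)]]);print('cover',q,q.mean(0))
q=np.array([W(*p,.012) for p in [(68,60),(374,60),(352,540),(91,540)]]);print('cradle screws',q,q.mean(0),(q[0]+q[1])/2,(q[2]+q[3])/2)
q=np.array([W(*p,.008) for p in [(107,116),(333,116)]]);print('holes',q.mean(0))
q=np.array([W(*p,.012) for p in [(44,28),(398,28)]]);print('front',q,q.mean(0))
```

```text
cover [[0.439  0.1047]
 [0.4407 0.1577]
 [0.522  0.1547]
 [0.5207 0.1018]] [0.4806   0.129725]
cradle screws [[0.4234 0.0897]
 [0.4261 0.1736]
 [0.5784 0.1692]
 [0.5758 0.084 ]] [0.500925 0.129125] [0.42475 0.13165] [0.5771 0.1266]
holes [0.44095 0.13085]
front [[0.4141 0.0835]
 [0.4173 0.1804]] [0.4157  0.13195]
```

Emit:
{"method": "servo_tool", "body": {"moves": [[[0.0037,0.0047,0,0,-0.35,2.5,8.5],[0,0,0,0,0,2.5,8.5],[0,0,0,0,0,2.5,8.5],[0,0,0,0,0,1.0,8.5],[0,0,0,0,0,0,8.5]]]}}

```text
time: 2.33
ee_pos: [0.4832, 0.1342, 0.0398]
tcp_rot: [179.8, 0.6, 178.4]
wrist_force: [-0.7, 0.4, -0.2]
opening: 0.0852
```

Emit:
{"method": "servo_tool", "body": {"moves": [[[0.003,0.009,0,0.2,-0.5,0.5,8.5],[0,0,0,0,0,0.5,8.5],[0,0,0,0,0,0,8.5]]]}}

```text
time: 2.58
ee_pos: [0.4825, 0.1301, 0.0335]
tcp_rot: [179.9, 0.2, 178.5]
wrist_force: [-1.0, -0.0, -0.1]
opening: 0.0846
```

Emit:
{"method": "servo_tool", "body": {"moves": [[[0.001,0.003,0.008,0.1,-0.04,0.5,8.0],[0,0,0,0,0,0,5.0],[0,0,0,0,0,0,5.0],[0,0,0,0,0,0,5.0],[0,0,0,0,0,0,5.0],[0,0,0,0,0,0,5.0]]], "force": 25}}

```text
time: 3.08
ee_pos: [0.4828, 0.1299, 0.0308]
tcp_rot: [179.9, 0.3, 178.0]
wrist_force: [-0.4, 0.0, -1.4]
opening: 0.0538
```

Emit:
{"method": "servo_tool", "body": {"moves": [[[0,0,0,-0.5,0,0,4.5],[0,0,0,-0.7,0,0,4.5],[0,0,0,-0.7,0,0,4.5],[0,0,0,-0.7,0,0,4.5]]]}}

```text
time: 3.42
ee_pos: [0.5092, 0.129, 0.0308]
tcp_rot: [179.9, 0.1, 178.0]
wrist_force: [-2.2, 0.0, 0.5]
opening: 0.0535
```

Emit:
{"method": "servo_tool", "body": {"moves": [[[0,0,0,-0.5,0,0,4.5],[0,0,0,-0.5,0,0,4.5],[0,0,0,-0.4,0,0,4.5]]]}}

```text
time: 3.67
ee_pos: [0.5258, 0.1283, 0.0308]
tcp_rot: [179.9, 0.1, 178.0]
wrist_force: [-3.8, 0.3, 2.7]
opening: 0.0537
```

Emit:
{"method": "servo_tool", "body": {"moves": [[[0,0,0,-0.4,0,0,4.5],[0,0,0,-0.3,0,0,4.5],[0,0,0,0,0,0,4.5]]]}}

```text
time: 3.92
ee_pos: [0.5311, 0.1281, 0.0311]
tcp_rot: [179.9, -0.3, 178.0]
wrist_force: [1.0, 0.1, -1.5]
opening: 0.0533
```

Emit:
{"method": "servo_tool", "body": {"moves": [[[0,0,0,-0.4,0,0,4.5],[0,0,0,-0.2,0,0,4.5]]]}}

```text
time: 4.08
ee_pos: [0.5319, 0.1281, 0.0317]
tcp_rot: [179.9, -0.9, 178.1]
wrist_force: [-10.9, -0.7, 6.7]
opening: 0.0535
```

```bash
python3 look.py w3; python3 look.py s3 scene;python3 look.py d3 side
python3 - <<'E'
import cv2
a=cv2.imread('pics/s3.png');b=cv2.imread('pics/d3.png')
A=cv2.resize(a[160:230,180:290],None,fx=5,fy=5,interpolation=cv2.INTER_CUBIC)
cv2.imwrite('pics/s3a.png',A)
cv2.imwrite('pics/d3a.png',cv2.resize(b[140:210,230:330],None,fx=5,fy=5,interpolation=cv2.INTER_CUBIC))
E
```

```text
4.0833 [0.5319 0.1281 0.0317] [179.88  -0.94 178.07] [-10.92034682  -0.72363799   6.72695764] 0.05348790454303234
4.1333 [0.532  0.1281 0.0316] [179.88  -0.94 178.07] [-17.77791452   0.40566041  11.23635426] 0.05346461989027122
4.1833 [0.532  0.1281 0.0316] [179.88  -0.93 178.07] [-17.30035156  -0.20820889  11.42893257] 0.053809623297445514
```

View pics/w3.png

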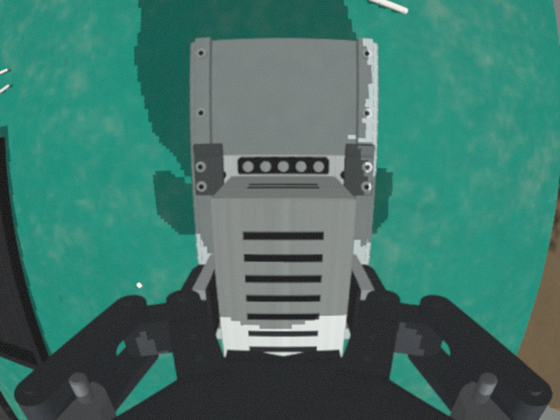

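View pics/s3a.png

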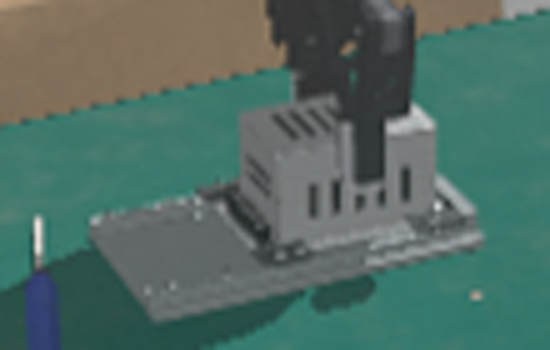

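View pics/d3a.png

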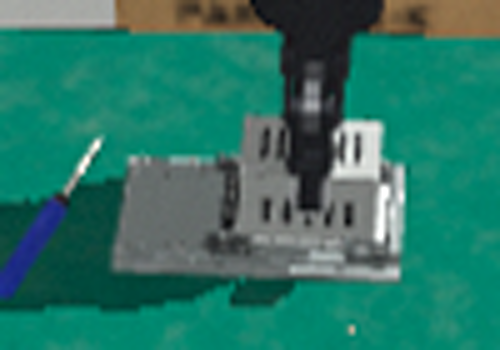

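The module is stopped at about 18 N. The wrist view shows the front hooks (208,170) and (358,170) over the ears. I'll release briefly to relax the stress, level, and regrip.

Emit:
{"method": "servo_tool", "body": {"moves": [[[0,0,0,0,0,0,6.8],[0,0,0,0,0,0,6.8],[0,-0.016,0,0,0,0,6.8],[0,0,0,0,0,0,6.8]]]}}

```text
time: 4.57
ee_pos: [0.5339, 0.1282, 0.0321]
tcp_rot: [179.9, 0.2, 178.1]
wrist_force: [-1.1, 0.9, -0.6]
opening: 0.0677
```

Emit:
{"method": "servo_tool", "body": {"moves": [[[0,0.003,0,0,0,0.3,6.8],[0,0,0,0,0,0,4.5],[0,0,0,0,0,0,4.5],[0,0,0,0,0,0,4.5],[0,0,0,0,0,0,4.5]]], "force": 70}}

```text
time: 4.98
ee_pos: [0.5347, 0.1282, 0.0296]
tcp_rot: [179.8, 0.2, 178.0]
wrist_force: [-0.2, 0.2, 1.6]
opening: 0.053
```

Draw up slowly at first, and watch the force.

Emit:
{"method": "servo_tool", "body": {"moves": [[[0,0,0,0,0,-0.3,4.5],[0,0,0,0,0,-0.3,4.5],[0,0,0,0,0,-0.4,4.5],[0,0,0,0,0,-0.4,4.5]]]}}

```text
time: 5.32
ee_pos: [0.5329, 0.1277, 0.0407]
tcp_rot: [179.9, -0.1, 178.0]
wrist_force: [-0.5, -0.4, -1.5]
opening: 0.053
```

Emit:
{"method": "servo_tool", "body": {"moves": [[[0,0,0,-0.1,0,-1,4.5],[0,0,0,0,0,-1,4.5],[0,0,0,0,0,-1,4.5],[0,0,0,0,0,-1,4.5],[0,0,0,0,0,0,4.5]]]}}

```text
time: 5.73
ee_pos: [0.5355, 0.1279, 0.0889]
tcp_rot: [179.9, 0.1, 178.0]
wrist_force: [-0.1, -0.1, -1.0]
opening: 0.0531
```

```bash
python3 look.py d4 side; python3 look.py s4 scene;python3 - <<'E'
import cv2,numpy as np
a=cv2.imread('pics/s4.png');b=cv2.imread('pics/d4.png')
cv2.imwrite('pics/sd4.png',np.hstack([cv2.resize(a[140:230,190:290],None,fx=4,fy=4,interpolation=cv2.INTER_CUBIC),cv2.resize(b[120:210,230:330],None,fx=4,fy=4,interpolation=cv2.INTER_CUBIC)]))
E
```

```text
5.7333 [0.5355 0.1279 0.0889] [1.7987e+02 1.3000e-01 1.7804e+02] [-0.1303248  -0.08342329 -0.9816646 ] 0.05309635551944416
5.7833 [0.5354 0.1279 0.088 ] [1.7987e+02 1.1000e-01 1.7804e+02] [ 0.49747031  0.11535475 -0.48109603] 0.05263908359540355
```

View pics/sd4.png

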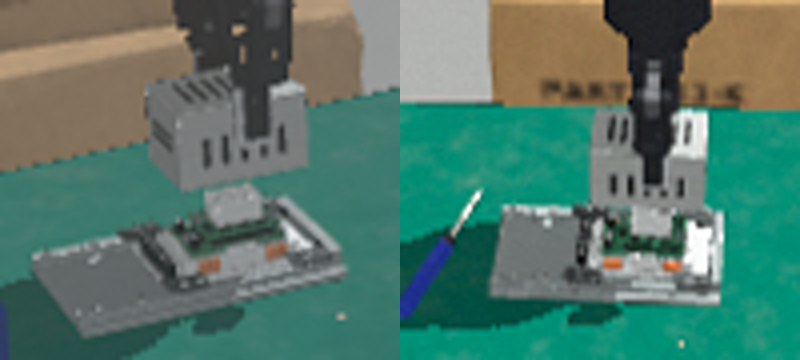

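Both views show the cover clear and level. The chassis is still hooked, and the green boards and heat sink are still in place. Next, over to the tray.

Emit:
{"method": "servo_tool", "body": {"moves": [[[0,0,0.02,-0.5,-1.5,-1.0,4.5],[0,0,0.024,-0.7,-2.8,-0.5,4.5],[0,0,0,-0.6,-3.2,0,4.5],[0,0,0,-0.6,-3.2,0,4.5],[0,0,0,-0.6,-3.2,0,4.5],[0,0,0,-0.6,-3.2,0,4.5],[0,0,0,-0.6,-3.2,0,4.5],[0,0,0,-0.5,-3.0,0,4.5],[0,0,0,-0.3,-1.5,0,4.5],[0,0,0,0,0,0,4.5]]]}}

```text
time: 6.67
ee_pos: [0.5654, -0.1328, 0.0963]
tcp_rot: [179.9, -0.3, 175.7]
wrist_force: [0.4, -0.2, -1.5]
opening: 0.0532
```

```bash
python3 look.py w5
```

```text
6.6667 [ 0.5654 -0.1328  0.0963] [179.89  -0.33 175.7 ] [ 0.4022442  -0.2085375  -1.48985306] 0.05315454809526208
```

View pics/w5.png

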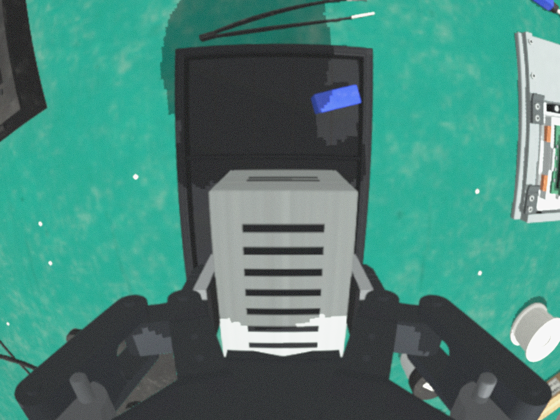

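Run:
```python
from h import *
import pickle
im=cv2.imread('pics/w5.png');cv2.imwrite('pics/w5a.png',cv2.resize(cv2.convertScaleAbs(im[40:180,165:385],alpha=2.5),None,fx=3.6,fy=3.6,interpolation=cv2.INTER_CUBIC))
c=pickle.load(open('pics/w5.pkl','rb'))
W=lambda x,y,z:np.round(onz(c,x,y,z,True),4)[:2]
q=np.array([W(*p,.016) for p in [(176,49),(373,48)]]);d=q[1]-q[0];yaw=np.arctan2(d[1],d[0])-np.pi/2
print(q,np.linalg.norm(d),np.degrees(yaw)); ctr=q.mean(0)+.095*np.array([np.cos(yaw),np.sin(yaw)]);print('tray',ctr)
print('part',W(230,156,.013),W(320,156,.013))
print('side at row 156',W(180,156,.016),W(370,156,.016))
```

```text
[[ 0.4336 -0.1987]
 [ 0.4443 -0.0616]] 0.13751690805133746 -4.462615846629801
tray [ 0.53366199 -0.13754182]
part [ 0.5149 -0.1669] [ 0.5198 -0.1039]
side at row 156 [ 0.511  -0.2026] [ 0.5213 -0.0686]
```

View pics/w5a.png

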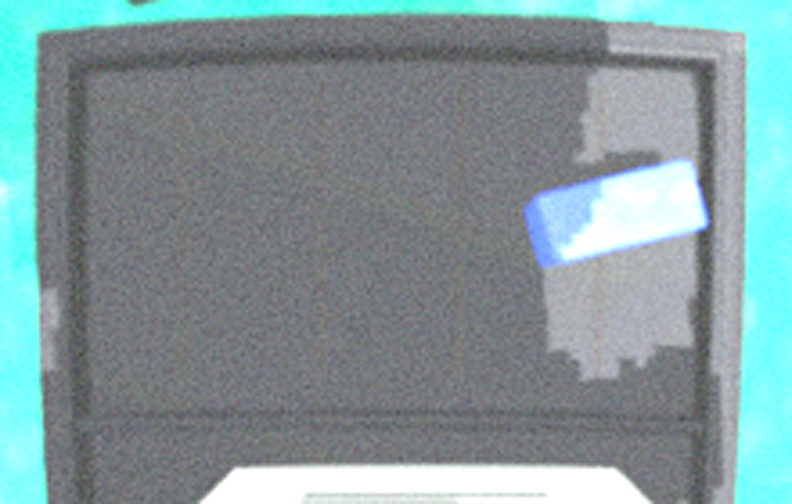

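Emit:
{"method": "servo_tool", "body": {"moves": [[[0,-0.006,0,-0.9,-0.5,1.0,4.5],[0,0,0,-0.2,-0.1,1.5,4.5],[0,0,0,0,0,1.5,4.5],[0,0,0,0,0,1.0,4.5],[0,0,0,0,0,0.0,4.5]]]}}

```text
time: 7.13
ee_pos: [0.5772, -0.1354, 0.0413]
tcp_rot: [179.8, 0.0, 175.9]
wrist_force: [0.5, -0.9, -1.4]
opening: 0.053
```

Emit:
{"method": "servo_tool", "body": {"moves": [[[0,0,0.005,0,-0.4,0.5,4.5],[0,0,0,0,-0.1,0.5,4.5],[0,0,0,0,0,0.3,4.5],[0,0,0,0,0,0.2,4.5],[0,0,0,0,0,0.0,4.5]]]}}

```text
time: 7.55
ee_pos: [0.5773, -0.1389, 0.0251]
tcp_rot: [179.8, 0.0, 175.7]
wrist_force: [-0.5, 0.6, -0.5]
opening: 0.0531
```

Emit:
{"method": "servo_tool", "body": {"moves": [[[0,0,0,0,0,0.15,4.5],[0,0,0,0,0,0.15,4.5],[0,0,0,0,0,0.0,4.5]]]}}

```text
time: 7.8
ee_pos: [0.5779, -0.1391, 0.023]
tcp_rot: [179.8, 0.1, 175.7]
wrist_force: [0.2, 0.5, -1.7]
opening: 0.053
```

Emit:
{"method": "servo_tool", "body": {"moves": [[[0,0,0,0,0,0.15,4.5],[0,0,0,0,0,0.1,4.5],[0,0,0,0,0,0.0,4.5]]]}}

```text
time: 8.05
ee_pos: [0.5785, -0.1392, 0.0231]
tcp_rot: [179.8, 0.3, 175.7]
wrist_force: [0.5, 0.1, -1.0]
opening: 0.0529
```

Emit:
{"method": "servo_tool", "body": {"moves": [[[0,0,0,0,0,0.3,4.5],[0,0,0,0,0,0.0,4.5]]]}}

```text
time: 8.22
ee_pos: [0.5793, -0.1394, 0.0235]
tcp_rot: [179.9, 0.5, 175.7]
wrist_force: [-0.2, -0.4, -1.8]
opening: 0.0528
```

```bash
python3 look.py s6 scene;python3 look.py w6
python3 - <<'E'
import cv2
a=cv2.imread('pics/s6.png');cv2.imwrite('pics/s6a.png',cv2.resize(a[190:290,240:370],None,fx=5,fy=5,interpolation=cv2.INTER_CUBIC))
E
```

```text
8.2167 [ 0.5793 -0.1394  0.0235] [179.87   0.45 175.72] [-0.15661449 -0.37581152 -1.82102775] 0.052832685628252114
8.2667 [ 0.5795 -0.1395  0.0235] [179.87   0.48 175.71] [ 0.09727445 -0.69503128 -1.86209961] 0.052852621226090545
```

View pics/s6a.png

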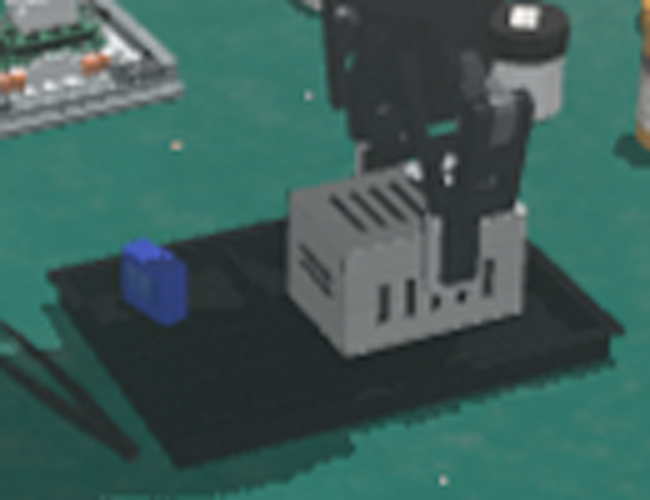

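View pics/w6.png

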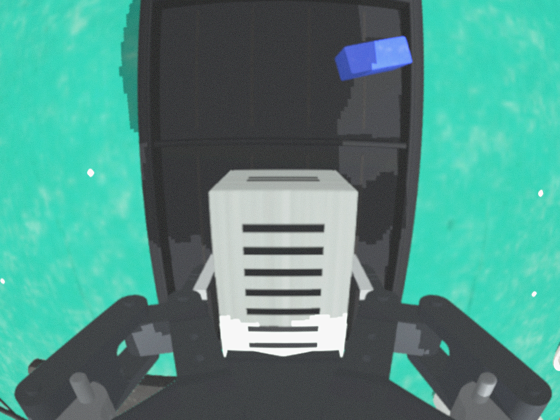

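Run:
```python
from workcell import bot
o=bot.get_obs()
for k in ('q','qd','joint_efforts','torque','wrist_force'):print(k,o[k])
```

```text
q [-13.63271673  11.87925645  -5.31200944  72.39259948   0.20681603
  -9.34520822]
qd [-0.00909006  0.58244892 -0.63838771 -0.34965999  0.02739934  0.05992874]
joint_efforts [ 5.03097588e-03 -6.01278734e+01  4.67144251e+01  1.01311421e-01
  1.23291186e-02  9.32082694e-04]
torque [ 0.05023261 -0.01286987 -0.02140256]
wrist_force [ 0.41776204  0.75136653 -0.40901778]
```

Emit:
{"method": "servo_tool", "body": {"moves": [[[0,-0.008,0,0.2,0,0.3,4.5],[0,0,0,0,0,0.2,4.5],[0,0,0,0,0,0.2,4.5]]]}}

```text
time: 8.57
ee_pos: [0.5803, -0.1396, 0.0224]
tcp_rot: [179.9, 1.4, 175.7]
wrist_force: [-10.9, 2.5, 20.1]
opening: 0.0526
```

Run:
```python
from workcell import bot
o=bot.get_obs()
for k in ('q','qd','joint_efforts','torque','wrist_force'):print(k,o[k])
```

```text
q [-13.68306296  11.05353447  -6.34645443  71.19865438   0.32774243
  -9.41572183]
qd [-0.01887381 -0.98013461 -1.15937857 -1.27423133  0.12308702 -0.14423577]
joint_efforts [ 1.51725537e-01 -4.82431591e+01  4.17827582e+01 -4.69635040e+00
  5.81621903e-02  3.66999840e-03]
torque [ 0.56315203  2.43887988 -0.00496218]
wrist_force [-10.94450279   2.50695784  20.10550012]
```

Contact at 20 N, and z 0.0224 matches the predicted floor height. Relieve, then release.

Emit:
{"method": "servo_tool", "body": {"moves": [[[0,0.02,0,0,0,-0.1,4.5],[0,0,0,0,0,0,4.5]]]}}

```text
time: 8.73
ee_pos: [0.5804, -0.1397, 0.0242]
tcp_rot: [179.9, 0.4, 175.7]
wrist_force: [0.5, -0.3, -1.9]
opening: 0.0527
```

Emit:
{"method": "servo_tool", "body": {"moves": [[[0,0.004,0,0,0,0.12,4.5],[0,0,0,0,0,0,4.5],[0,0,0,0,0,0,6.8],[0,0,0,0,0,0,6.8],[0,0,0,0,0,0,6.8],[0,0,0,0,0,0,6.8]]]}}

```text
time: 9.23
ee_pos: [0.5801, -0.1397, 0.0212]
tcp_rot: [179.9, 0.1, 175.7]
wrist_force: [-0.3, -0.3, 0.7]
opening: 0.0676
```

Released. Straight up, then look.

Emit:
{"method": "servo_tool", "body": {"moves": [[[0,0,0,0,0,-0.5,6.8],[0,0,0,0,0,-1.5,6.8],[0,0,0,0,0,-3,6.8],[0,0,0,0,0,-3,6.8],[0,0,0,0,0,-2,6.8],[0,0,0,0,0,0,6.8]]]}}

```text
time: 9.73
ee_pos: [0.5778, -0.1393, 0.1234]
tcp_rot: [179.8, -0.2, 175.7]
wrist_force: [0.6, -0.0, 1.1]
opening: 0.068
```

```bash
python3 look.py w7;python3 look.py s7 scene
python3 - <<'E'
import cv2
a=cv2.imread('pics/s7.png');cv2.imwrite('pics/s7a.png',cv2.resize(a[190:290,240:370],None,fx=5,fy=5,interpolation=cv2.INTER_CUBIC))
E
```

```text
9.7333 [ 0.5778 -0.1393  0.1234] [179.84  -0.23 175.73] [ 0.62650056 -0.04709367  1.0641545 ] 0.0680134882580865
9.7833 [ 0.5776 -0.1393  0.1217] [179.83  -0.29 175.73] [0.01042205 0.4591967  0.626432  ] 0.06809620142309537
```

View pics/s7a.png

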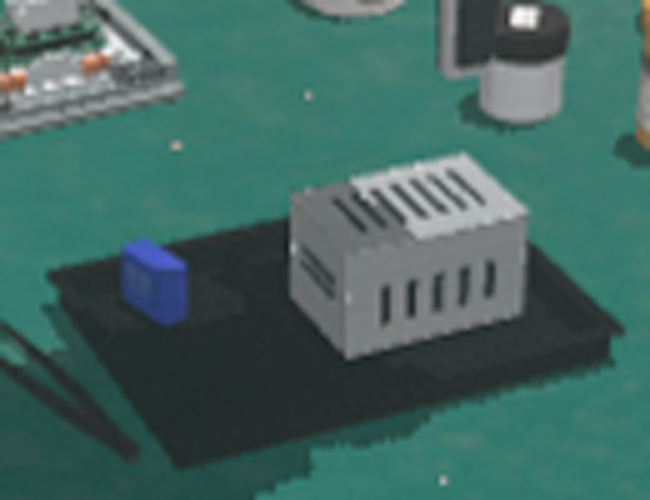

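View pics/w7.png

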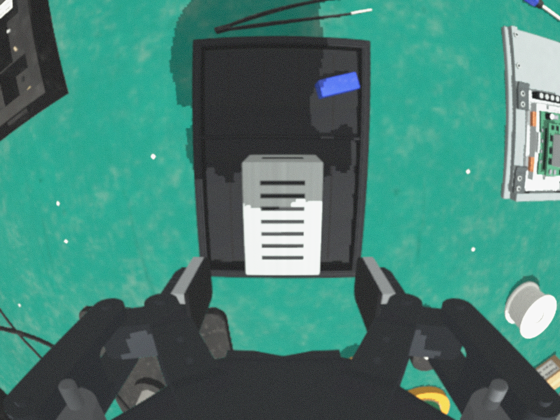

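Run:
```python
from h import *
import pickle
c=pickle.load(open('pics/w7.pkl','rb'))
q=np.array([onz(c,x,y,.053,True)[:2] for x,y in [(242,165),(323,165),(320,274),(246,275)]]);print(q,q.mean(0)-[.535,-.137])
```

```text
[[ 0.5331213  -0.16368895]
 [ 0.53710137 -0.11011872]
 [ 0.61654682 -0.11535974]
 [ 0.61328838 -0.1695644 ]] [ 0.04001447 -0.00268295]
```

Emit:
{"method": "servo_tool", "body": {"moves": [[[0,0,-0.02,0.7,2.2,-0.5,6.8],[0,0,-0.02,1.1,3.3,0,6.8],[0,0,0,1.1,3.3,0,6.8],[0,0,0,1.1,3.3,0,6.8],[0,0,0,1.1,3.3,0,6.8],[0,0,0,1.1,3.3,0,6.8],[0,0,0,1.1,3.3,0,6.8],[0,0,0,0.9,2.7,0,6.8],[0,0,0,0,0,0,6.8],[0,0,0,0,0,0,6.8]]]}}

```text
time: 10.67
ee_pos: [0.4954, 0.1197, 0.1112]
tcp_rot: [179.9, -1.5, 177.9]
wrist_force: [0.2, -0.8, 0.5]
opening: 0.0681
```

```bash
python3 look.py w8
python3 - <<'E'
import cv2
a=cv2.imread('pics/w8.png');cv2.imwrite('pics/w8a.png',cv2.resize(a[100:340,180:400],None,fx=2.5,fy=2.5,interpolation=cv2.INTER_CUBIC))
E
```

```text
10.6667 [0.4954 0.1197 0.1112] [179.9   -1.49 177.91] [ 0.2084751  -0.82654349  0.53004045] 0.06810897979709668
```

View pics/w8a.png

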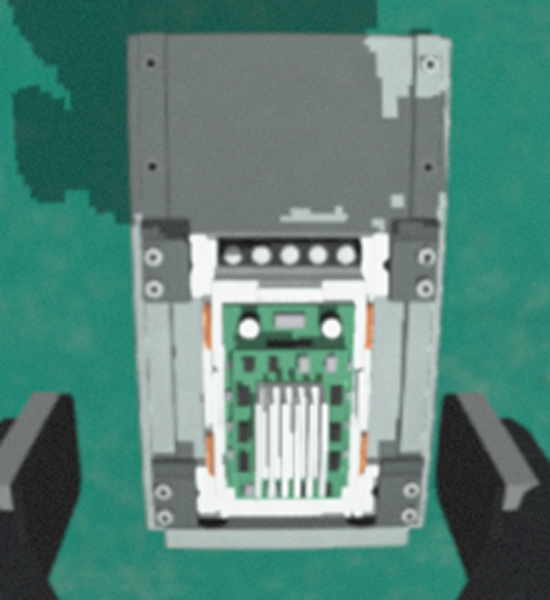

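The wrist crop shows the chassis under all four hooks, the main board in place and the heat sink at crop (256–328, 390–498). Locating the heat sink.

Run:
```python
from h import *
import pickle
c=pickle.load(open('pics/w8.pkl','rb'))
W=lambda x,y,z:np.round(onz(c,180+x/2.5,100+y/2.5,z,True),4)[:2]
q=np.array([W(*p,.048) for p in [(256,400),(328,400),(328,498),(258,498)]]);print(q,q.mean(0))
q=np.array([W(*p,.008) for p in [(203,250),(373,250)]]);print('ears front',q,q.mean(0))
q=np.array([W(*p,.010) for p in [(200,515),(375,515)]]);print('rear edge',q,q.mean(0))
q=np.array([W(*p,.012) for p in [(151,63),(431,64),(410,517),(165,517)]]);print('cradle',q,q.mean(0))
im=cv2.imread('pics/w8.png');cv2.imwrite('pics/w8b.png',cv2.resize(im[235:310,260:335],None,fx=8,fy=8,interpolation=cv2.INTER_CUBIC))
```

```text
[[0.5158 0.1181]
 [0.5166 0.138 ]
 [0.548  0.138 ]
 [0.5471 0.1176]] [0.531875 0.127925]
ears front [[0.4816 0.1028]
 [0.4835 0.1561]] [0.48255 0.12945]
rear edge [[0.5751 0.0965]
 [0.5778 0.1576]] [0.57645 0.12705]
cradle [[0.423  0.0902]
 [0.4257 0.1741]
 [0.5784 0.1698]
 [0.5745 0.0844]] [0.5004   0.129625]
```

View pics/w8b.png

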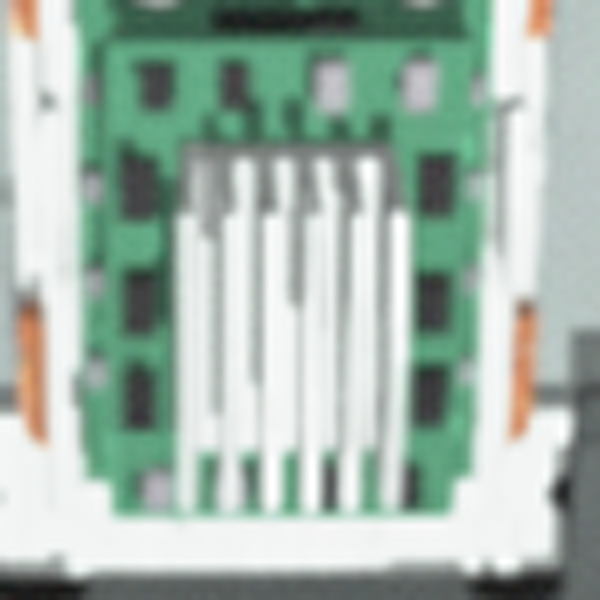

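Emit:
{"method": "servo_tool", "body": {"moves": [[[0,-0.026,0,-1.5,0.5,0.5,5],[0,0,0,-1.5,0.4,1,5],[0,0,0,-0.6,0.1,1,5],[0,0,0,0,0,1,5],[0,0,0,0,0,0.5,5],[0,0,0,0,0,0,5]]]}}

```text
time: 11.22
ee_pos: [0.5321, 0.1232, 0.0646]
tcp_rot: [-180.0, -0.3, 177.6]
wrist_force: [0.3, -0.5, 0.7]
opening: 0.0502
```

Emit:
{"method": "servo_tool", "body": {"moves": [[[0,-0.005,-0.005,0,0.45,0.7,5],[0,0,0,0,0,0.7,5],[0,0,0,0,0,0.5,5],[0,0,0,0,0,0,5]]]}}

```text
time: 11.55
ee_pos: [0.531, 0.127, 0.0436]
tcp_rot: [-180.0, -0.0, 177.8]
wrist_force: [-0.5, 0.2, -1.0]
opening: 0.0498
```

Emit:
{"method": "servo_tool", "body": {"moves": [[[0,0,0,0,0.1,0.4,4],[0,0,0,0,0,0.25,3.2],[0,0,0,0,0,0,3.2]]]}}

```text
time: 11.8
ee_pos: [0.531, 0.1282, 0.0369]
tcp_rot: [-180.0, 0.0, 177.8]
wrist_force: [0.5, 0.3, 0.5]
opening: 0.032
```

```bash
python3 look.py w9; python3 look.py s9 scene
python3 - <<'E'
import cv2,numpy as np
a=cv2.imread('pics/s9.png');b=cv2.imread('pics/w9.png')
cv2.imwrite('pics/sw9.png',np.hstack([cv2.resize(a[170:220,220:280],(480,400),interpolation=cv2.INTER_CUBIC),cv2.resize(b[240:360,200:360],(320,240))[:,:].repeat(1,0) if 0 else cv2.resize(b[180:380,205:360],(310,400))]))
E
```

```text
11.8 [0.531  0.1282 0.0369] [-1.7997e+02  2.0000e-02  1.7784e+02] [0.53868337 0.26100743 0.49356189] 0.03195273770988324
11.85 [0.531  0.1283 0.0371] [-1.7997e+02  3.0000e-02  1.7784e+02] [-0.43696345  0.04544107  0.37044138] 0.03200242611254414
```

View pics/sw9.png

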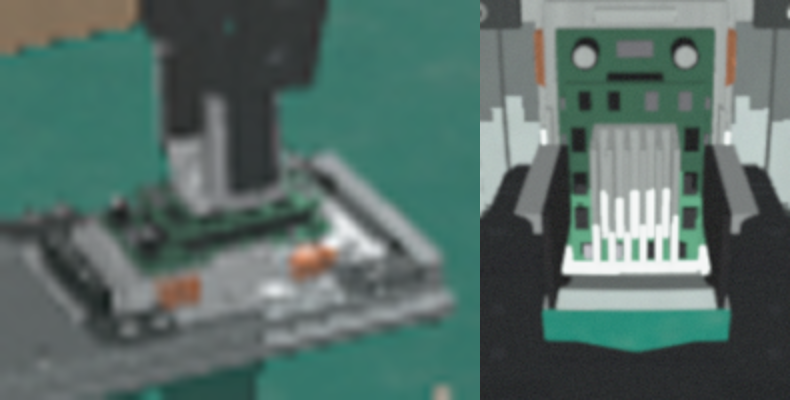

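The wrist crop shows the fins (590–678) centred between the pads (565, 708). Closing.

Emit:
{"method": "servo_tool", "body": {"moves": [[[0,0,0,0,0,0,1.5],[0,0,0,0,0,0,1.5],[0,0,0,0,0,0,1.5],[0,0,0,0,0,0,1.5],[0,0,0,0,0,0,1.5]]], "force": 25}}

```text
time: 12.32
ee_pos: [0.5318, 0.1284, 0.0384]
tcp_rot: [180.0, 0.1, 177.8]
wrist_force: [-0.0, -0.3, -1.5]
opening: 0.0189
```

Emit:
{"method": "servo_tool", "body": {"moves": [[[0,0,0,0,0,-0.3,1.5],[0,0,0,0,0,-0.4,1.5],[0,0,0,0,0,-0.5,1.5],[0,0,0,0,0,-0.5,1.5]]]}}

```text
time: 12.65
ee_pos: [0.5311, 0.1282, 0.0558]
tcp_rot: [-180.0, 0.0, 177.8]
wrist_force: [0.2, -0.1, -0.1]
opening: 0.0191
```

```bash
python3 look.py w10; python3 look.py s10 scene
python3 - <<'E'
import cv2,numpy as np
a=cv2.imread('pics/s10.png');b=cv2.imread('pics/w10.png')
cv2.imwrite('pics/sw10.png',np.hstack([cv2.resize(a[165:215,220:280],(480,400),interpolation=cv2.INTER_CUBIC),cv2.resize(b[180:380,205:360],(310,400))]))
E
```

```text
12.65 [0.5311 0.1282 0.0558] [-1.7997e+02  3.0000e-02  1.7783e+02] [ 0.17408359 -0.13367616 -0.12758792] 0.019074654114854477
12.7 [0.5317 0.1283 0.057 ] [-1.7999e+02  1.2000e-01  1.7783e+02] [0.04514448 0.42147477 0.76048364] 0.01908510928165269
```

View pics/sw10.png

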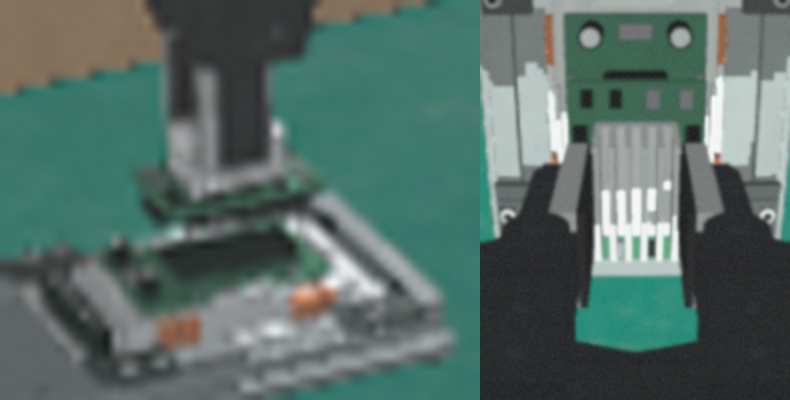

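Board lifted level and the main board with its choke remains. Carry it over.

Emit:
{"method": "servo_tool", "body": {"moves": [[[0,0,0,0,0,-1.5,1.5],[0,0,0,0,0,-2,1.5],[0,0,0.02,0.3,-1.8,-1.2,1.5],[0,0,0.02,0.4,-2.9,0,1.5],[0,0,0,0.4,-3.1,0,1.5],[0,0,0,0.4,-3.1,0,1.5],[0,0,0,0.4,-3.1,0,1.5],[0,0,0,0.4,-3.1,0,1.5],[0,0,0,0.4,-3.1,0,1.5],[0,0,0,0.4,-3.1,0,1.5],[0,0,0,0.3,-2.5,0,1.5],[0,0,0,0.2,-1.2,0,1.5]]]}}

```text
time: 13.75
ee_pos: [0.4746, -0.1466, 0.1071]
tcp_rot: [-180.0, 0.4, 175.9]
wrist_force: [1.1, 0.9, -0.8]
opening: 0.0192
```

Emit:
{"method": "servo_tool", "body": {"moves": [[[0,0,0,0,0,0,1.5]]]}}

```text
time: 13.83
ee_pos: [0.4739, -0.1488, 0.1072]
tcp_rot: [-180.0, 0.4, 175.7]
wrist_force: [0.8, 0.5, 0.1]
opening: 0.0191
```

```bash
python3 look.py w11
```

```text
13.8333 [ 0.4739 -0.1488  0.1072] [-179.96    0.4   175.7 ] [0.82783458 0.46003033 0.08568515] 0.019078040548179773
```

View pics/w11.png

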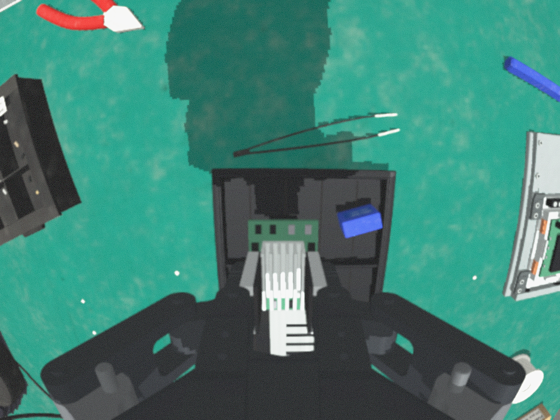

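Run:
```python
from h import *
import pickle
c=pickle.load(open('pics/w11.pkl','rb'))
W=lambda x,y,z:np.round(onz(c,x,y,z,True),4)[:2]
print('front',W(213,170,.016),W(395,170,.016),'part',W(232,266,.013),W(385,266,.013),'relay near',W(337,210,.029),W(344,234,.029))
for z in (.1,.115):print('board front corners',W(249,220,z),W(318,220,z))
```

```text
front [ 0.4344 -0.1981] [ 0.4436 -0.0625] part [ 0.5136 -0.1939] [ 0.5242 -0.0679] relay near [ 0.4679 -0.1104] [ 0.4865 -0.1057]
board front corners [ 0.4486 -0.1641] [ 0.4511 -0.1307]
board front corners [ 0.444  -0.1621] [ 0.4462 -0.1321]
```

Emit:
{"method": "servo_tool", "body": {"moves": [[[0,0.007,0,-0.35,-0.15,1.0,1.5],[0,0,0,0,0,2,1.5],[0,0,0,0,0,2,1.5],[0,0,0,0,0,1.2,1.5],[0,0,0,0,0,0.4,1.5],[0,0,0,0,0,0,1.5]]]}}

```text
time: 14.38
ee_pos: [0.4804, -0.1455, 0.0364]
tcp_rot: [180.0, -0.0, 176.0]
wrist_force: [-1.1, 0.5, -0.0]
opening: 0.0192
```

Emit:
{"method": "servo_tool", "body": {"moves": [[[0,0,0.006,0.2,-0.5,0.5,1.5],[0,0,0,0,0,0.4,1.5],[0,0,0,0,0,0.3,1.5],[0,0,0,0,0,0,1.5]]]}}

```text
time: 14.72
ee_pos: [0.479, -0.1495, 0.0243]
tcp_rot: [180.0, 0.0, 175.7]
wrist_force: [0.2, 0.0, -0.4]
opening: 0.019
```

Emit:
{"method": "servo_tool", "body": {"moves": [[[0,0,0,0,0,0.2,1.5],[0,0,0,0,0,0.2,1.5],[0,0,0,0,0,0.1,1.5],[0,0,0,0,0,0,1.5]]]}}

```text
time: 15.05
ee_pos: [0.4798, -0.1499, 0.02]
tcp_rot: [-180.0, 0.2, 175.7]
wrist_force: [0.9, 0.2, -0.1]
opening: 0.0194
```

Emit:
{"method": "servo_tool", "body": {"moves": [[[0,0,0,0.05,0,0.15,1.5],[0,0,0,0,0,0.15,1.5],[0,0,0,0,0,0,1.5]]]}}

```text
time: 15.3
ee_pos: [0.4797, -0.1501, 0.0179]
tcp_rot: [-180.0, 0.2, 175.7]
wrist_force: [-0.2, -0.7, -0.6]
opening: 0.0194
```

```bash
python3 look.py s12 scene; python3 look.py w12
python3 - <<'E'
import cv2,numpy as np
a=cv2.imread('pics/s12.png');b=cv2.imread('pics/w12.png')
cv2.imwrite('pics/sw12.png',np.hstack([cv2.resize(a[210:270,240:310],(440,377),interpolation=cv2.INTER_CUBIC),cv2.resize(b[180:380,185:376],(360,377))]))
E
```

```text
15.3 [ 0.4797 -0.1501  0.0179] [-179.97    0.24  175.7 ] [-0.15373428 -0.70946126 -0.62887749] 0.019405493441658955
15.35 [ 0.4797 -0.1501  0.0178] [-179.96    0.24  175.69] [ 0.58399757 -0.12386568  0.77781928] 0.018792429450755613
```

View pics/sw12.png

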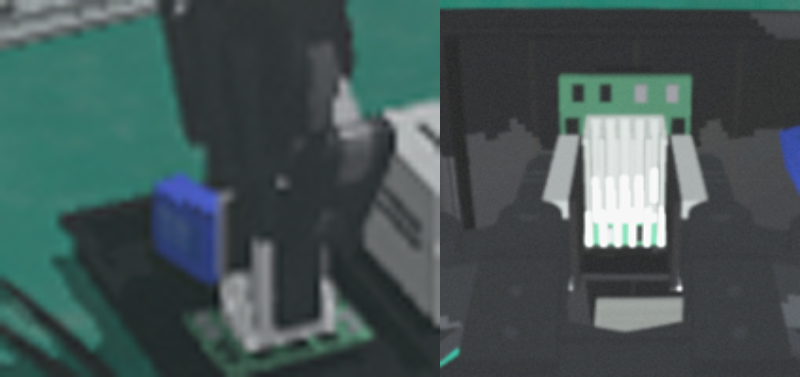

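Emit:
{"method": "servo_tool", "body": {"moves": [[[0,0,0,0,0,0.12,1.5],[0,0,0,0,0,0.12,1.5]]]}}

```text
time: 15.57
ee_pos: [0.4798, -0.1501, 0.0177]
tcp_rot: [-180.0, 0.3, 175.7]
wrist_force: [-7.0, 2.4, 15.3]
opening: 0.0193
```

Contact at 15 N. Relieve slightly, then open gently.

Emit:
{"method": "servo_tool", "body": {"moves": [[[0,0,0,0,0,-0.03,1.5],[0,0,0,0,0,0,1.7],[0,0,0,0,0,0,2.1],[0,0,0,0,0,0,2.6],[0,0,0,0,0,0,3.2],[0,0,0,0,0,0,3.2]]]}}

```text
time: 16.07
ee_pos: [0.4799, -0.1501, 0.0178]
tcp_rot: [-179.9, 0.3, 175.7]
wrist_force: [0.5, 0.6, 0.6]
opening: 0.0325
```

Emit:
{"method": "servo_tool", "body": {"moves": [[[0,0,0,0,0,-0.4,3.2],[0,0,0,0,0,-1,3.2],[0,0,0,0,0,-2.5,3.2],[0,0,0,0,0,-3.5,3.2],[0,0,0,0,0,-3.5,3.2],[0,0,0,1.0,2,-2,3.2],[0,0,0,2,2.5,0,3.2],[0,0,0,2,2.5,0,3.2],[0,0,0,0,0,0,3.2]]]}}

```text
time: 16.82
ee_pos: [0.4324, -0.0746, 0.158]
tcp_rot: [180.0, 0.4, 175.5]
wrist_force: [-0.1, -0.1, -0.7]
opening: 0.0319
```

```bash
python3 look.py w13; python3 look.py s13 scene; python3 look.py d13 side
python3 - <<'E'
import cv2,numpy as np
a=cv2.imread('pics/s13.png');b=cv2.imread('pics/d13.png')
cv2.imwrite('pics/sd13.png',np.hstack([cv2.resize(a[170:290,190:370],(450,300),interpolation=cv2.INTER_CUBIC),cv2.resize(b[150:270,230:350],(300,300),interpolation=cv2.INTER_CUBIC)]))
E
```

```text
16.8167 [ 0.4324 -0.0746  0.158 ] [179.98   0.35 175.48] [-0.11493027 -0.10877646 -0.65472484] 0.03185327720347245
16.8667 [ 0.4337 -0.0759  0.158 ] [-179.98    0.43  175.51] [-0.35963123 -0.67184349  0.41225309] 0.031693977071228695
16.9167 [ 0.4343 -0.0767  0.1573] [-179.96    0.41  175.49] [ 0.96984641  0.00226671 -0.39093647] 0.032189830247124206
```

View pics/w13.png

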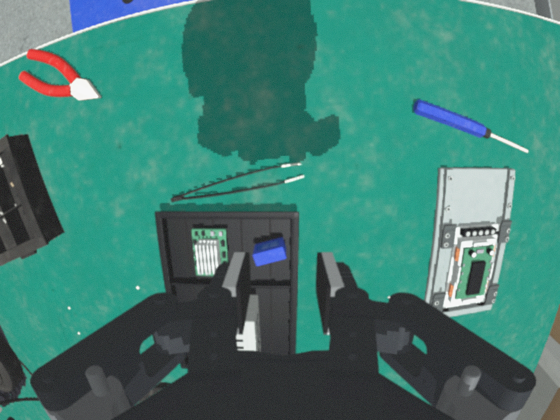

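View pics/sd13.png

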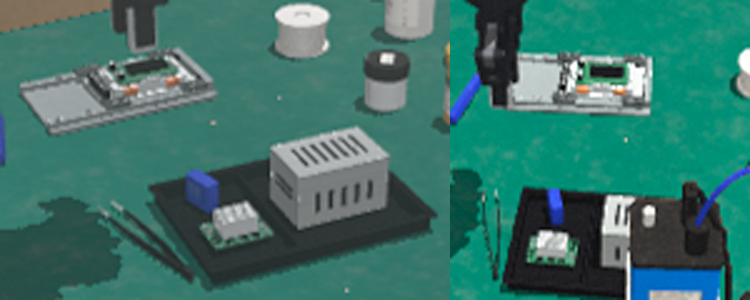

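Everything looks right. One more check that the chassis is really at the stop, since the threshold leaves only 5 mm.

Run:
```python
from h import *
import pickle
c2=pickle.load(open('pics/w2.pkl','rb'));c8=pickle.load(open('pics/w8.pkl','rb'))
a=onz(c2,200+220/2.8,120+100/2.8,.022,True);b=onz(c8,180+290/2.5,100+254/2.5,.022,True)
print('terminal moved',(b-a)[:2])
b=cv2.imread('pics/w8.png');w=cv2.imread('pics/w13.png')
cv2.imwrite('pics/c1.png',np.hstack([cv2.resize(b[280:325,235:355],(800,300))[:, :400],cv2.resize(w[215:320,420:525],(300,300),interpolation=cv2.INTER_CUBIC)]))
```

```text
terminal moved [ 0.0455734 -0.0017809]
```

View pics/c1.png

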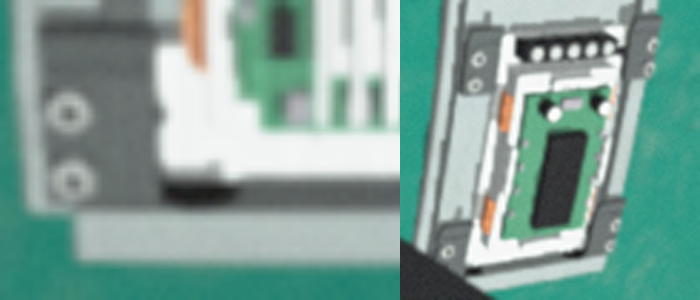

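The base plate butts directly against the dark stop in both views. It moved 45.6 mm from about −19.5 mm, so chassis x is about 26 mm. Handing in.

```bash
python3 -c "
from workcell import bot
print(bot.job_done())"
```

```text
the job is handed in; nothing more can be done
None
```

The job is done and handed in at about 17 s on the robot's clock. No verdict came back.

**What I did:**
- **Module:** I gripped the cover and slid the module back until it pressed on the rear stop at about 18 N. I then let go briefly, levelled the gripper and gripped again.
- **Cover:** I drew it straight up and set it down in the large compartment. It touched the floor at about 20 N, more firmly than needed.
- **Control board:** I lifted it by the heat sink, set it down heat sink up in the small compartment (contact about 15 N), and moved the arm clear.

**What the last checks showed:**
- **Chassis:** it is under all four hooks, with its base against the stop. Its x in the cradle frame measures about 26 mm; the limit is 22 mm.
- **Main board:** it is in its place on the deck.
- **Cover:** it is upright and let go, at about (40, 0) mm in the tray frame.
- **Control board:** it is flat at about x = −54 mm in the tray frame, from the arm's position when I let go.
- **Other things on the bench:** the relay and the other bystanders look unmoved.

**Checks that disagreed:**
- My first reading of the chassis position gave 21.5 mm. I had sighted on a part of the ear hidden by a hook. The rear edge and the terminal strip both gave about 26 mm.
- The scene and side cameras differed by about 1 cm in y, so I used the wrist camera for positions.

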